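# Level the ring-checking table with its two foot knobs

### The arm

A 6-joint arm with a two-finger parallel gripper is mounted at the origin on the work surface. World frame = base frame: x ahead of the robot, y to its left, z up, the work surface at z = 0. Lengths are in m, angles in rad, forces in N, time in s.
With the tool pointing down it reaches from about 0.35 to 0.775 m from the base axis. Payload 5.5 kg.
Tool frame: the origin (TCP) lies on the mounting face of the last link; the fingertips stand 173 mm ahead of it and the grasp point (between the pads) lies 155 mm ahead of it; z points along the fingers, y is the direction in which the jaws open and shut (so a half turn about z gives the same grasp; the last joint's range is limited). The gripper opens to 85 mm and grips with 20 to 120 N. Pads are 22 mm wide; open, the fingers measure 114 mm over their backs; the gripper's body (76 mm by 85 mm) begins 54 mm behind the grasp point. The pads swing forward as they close: fully open they stand 13 mm farther back than shut.
Start: joints at [-1.397, 0.313, 0.046, 1.304, 0, 1.431], TCP at [0.177, -0.547, 0.405] pointing down, gripper open.
Joint ranges: [-2.76, 2.76], [-0.86, 1.69], [-1.03, 1.26], [-2.2, 2.34], [-1.47, 1.5], [-3.14, 3.14]. Speed limits (rad/s): [2.57, 2.57, 3.14, 3.14, 3.14, 3.14].

### API

Orientations are given as a unit quaternion [w, x, y, z].
In Python, from workcell import * gives the robot as it stands. The module is installed in compiled form; this text tells all that it offers.
- The arm moves only by the shell command python3 -m crank 'ROWS' [FORCE]. ROWS is JSON, a list of rows, each a list of 7 numbers: the shift along the tool's x, y, z in mm, then the turn, a rotation vector about the tool's x, y, z in degrees, then the opening, from 0 (shut) to 1 (fully open). A call has exactly 8 rows; each row shifts and turns the commanded pose from where the row before left it, along the tool's axes as they then stand; what a row does not reach is not made up. A row lasts 1/8 s, in which the tool goes at most 62.5 mm and 10.7 degrees, less where a joint would pass 70% of its speed; a pose out of reach is approached as far as the arm can. A call with a gripper value outside its range is refused whole. The fingers move at their own pace and stop on an object; FORCE is the grip in N (left out, the last holds). Time passes only in rows, so rows that do not move let the fingers close, or fill a call up. It gives the time, the measured TCP pose, the force and the opening at its end, in the units of the state.
- get_state(): the state, without advancing time (a new reading comes with each control period).
- read_camera(name): name is "scene" or "top" or "wrist"; returns the picture (480x640x3 uint8, blue, green, red); there is no depth.
- calibration(name): a dict with "fx", "fy", "cx", "cy" (pixels), "extrinsics" (4x4, takes a point from world to camera coordinates). Camera axes: x right, y down, z forward; pixel columns grow to the right and rows downward; lengths in m; the calibration is good to about 2 mm. The wrist camera is an equidistant fisheye: a pixel r from the principal point sees the ray r / f radians off the axis. A picture is of the moment at which its call begins: read the wrist's pose just before it. calibration takes no time and is no camera call; for the wrist camera it gives the pose at the moment of the call.
- hand_in(): hands the job in, once; it reports no verdict.
The state is a dict: "clock": time; "joint_pos": joint angles; "qvel": joint speeds; "tau": joint torques, N m; "tcp_pos": TCP position; "orientation": TCP orientation; "wrist_force": force on the tool from outside, world axes, zero at the start; "ft_torque": the same for the moment, N m; "finger_gap": finger opening in m.
Only numpy, scipy, OpenCV 4.12 (cv2) and the standard library are available. Lean on these libraries where they do the work, as an engineer would, in place of code of your own. Each camera call takes 0.05 s, during which the arm holds its last target.

### The job

The small square checking table with a ring clamped on it stands crooked: turn its two black foot knobs until its top plate is level, within half a degree in every direction. The screws are worn and have play, so judge by the plate and not by how far a knob was turned. Then let go, and leave the other things on the bench where they are.

Things in the scene. Friction and masses are not known exactly. Their poses are not given: they have to be found in the camera images.
- base: Dark steel base, 200 x 200 x 22 mm, fixed and level on the bench at any yaw; origin at the centre of its underside, z up. Along its x and y axes the plate's pivot is at (-75, -75) mm, knob a at (75, -75) mm, knob b at (-75, 75) mm; the fourth corner has no knob.
- plate: Aluminium top plate, 190 x 190 x 12 mm, on a ball pivot at one corner and foot screws at the two next corners. Origin at the pivot, 42 mm above the bench; x points to knob a, y to knob b, each 150 mm away; level when z is vertical. Starts 1 to 4 degrees off. It follows only its screws, which lock themselves: pressing or lifting it does not shift it.
- plate_mid (a point): Centre of the plate's flat top face, 16 mm above the plate's origin along z. A dark steel ring, 64 mm outside and 16 mm high, is clamped round this point and stays there. A steel dome 10 mm high on the face marks the pivot corner.
- knob_a_grip (a point): On the axis of foot knob a, 10 mm below its top, 30 mm above the plate's face: the height to grip. Black upright round fluted knob, 36 mm across, 28 mm tall, underside 12 mm above the plate; grip from above at any yaw. Clockwise from above raises its corner: each radian of its screw tilts the plate 0.016 rad about the pivot, along the plate's x only.
- knob_b_grip (a point): The same point on foot knob b, alike in size, thread and turning sense; it tilts the plate along the plate's y only. Its corner always starts low, 1.2 to 2.8 rad of screw from level; knob a starts 0 to 2.8 rad off, high or low. Several grasps of turning may be needed.
- screw_a_foot (a point): Foot of screw a, where it meets the plate's top face, under knob a. On both screws the knob has play: up to 0.6 rad of turn is idle and light before the stiffer screw follows, and again after each reversal; where in the play it starts is unknown. Each screw has end stops 3.6 rad either side of level.
- block: Bystander: loose blue plastic block, 100 x 45 x 35 mm, origin at the centre of its underside.
- spare_ring: Bystander: loose dark steel ring lying flat, 90 mm outside, 74 mm inside, 30 mm high, origin at the centre of its underside.
- parts_tray: Bystander: loose empty white open tray, 110 x 160 x 35 mm, origin at the centre of its underside.

How it is judged:
By the outcome, as a careful person would: the job done as asked, in the order asked, and still so for the second after the job is handed in, with the robot touching nothing.
It also fails if it takes over 72 s, if anything falls off the work surface, if the arm or the gripper's body presses on something with over 40 N, if the wrist force passes 120 N, or if a joint passes its speed limit or range.

## Working session

There is one attempt and no reset: what is moved stays moved. The work goes in short steps, Python scripts to look and compute and a shell command to move; the robot and the scene stay as the last step left them, time stands still between calls to the robot, and variables do not carry over. Pictures are saved under pics/ and viewed, and the job is handed in when it is done.

```bash
mkdir -p pics
python3 - <<'E'
from workcell import *
import cv2,numpy as np
s=get_state(); print({k:np.round(v,3).tolist() for k,v in s.items()})
for n in ["scene","top","wrist"]:
    c=calibration(n); print(n,c['fx'],c['fy'],c['cx'],c['cy'],np.round(c['extrinsics'],3).tolist())
    cv2.imwrite(f'pics/{n}0.png',read_camera(n))
E
```

```text
{'clock': 0.0, 'joint_pos': [-1.397, 0.314, 0.045, 1.304, -0.0, 1.431], 'qvel': [0.0, -0.001, -0.001, 0.001, 0.001, 0.0], 'tau': [-0.003, -48.063, 29.853, 0.019, -0.0, -0.0], 'tcp_pos': [0.177, -0.547, 0.404], 'orientation': [-0.001, 0.988, 0.156, -0.0], 'wrist_force': [-0.164, -0.534, 0.103], 'ft_torque': [-0.0, 0.026, -0.046], 'finger_gap': 0.086}
scene 539.3925886208785 539.3925886208785 329.23245844115104 235.96881954498662 [[0.862, 0.507, 0.023, -0.478], [0.324, -0.513, -0.795, -0.104], [-0.391, 0.693, -0.606, 1.393], [0.0, 0.0, 0.0, 1.0]]
top 444.56776895557834 444.56776895557834 315.9167462820943 242.1388964103784 [[-0.163, -0.987, -0.004, 0.074], [-0.966, 0.161, -0.202, 0.553], [0.199, -0.029, -0.979, 0.846], [0.0, 0.0, 0.0, 1.0]]
wrist 371.64829954431775 371.64829954431775 322.1749165620926 245.80151637786216 [[0.308, -0.951, -0.002, -0.573], [-0.917, -0.297, 0.267, -0.034], [-0.254, -0.08, -0.964, 0.38], [0.0, 0.0, 0.0, 1.0]]
```

View pics/scene0.png

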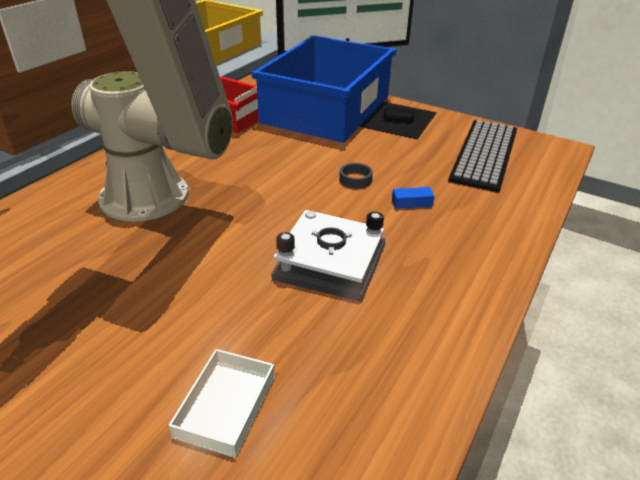

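View pics/top0.png

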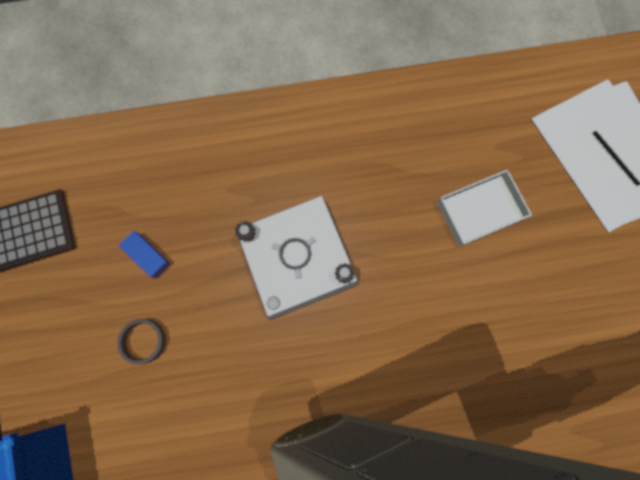

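View pics/wrist0.png

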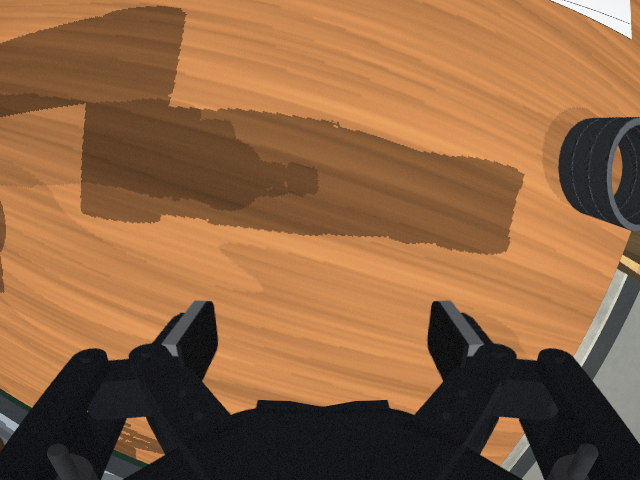

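```bash
cat > h.py <<'E'
from workcell import *
import cv2,numpy as np
from scipy.optimize import least_squares
from scipy.spatial.transform import Rotation as R
def ray(n,uv,c=None):
    c=c or calibration(n); uv=np.array(uv,float)
    x=(uv[0]-c['cx'])/c['fx'];y=(uv[1]-c['cy'])/c['fy']
    if n=='wrist':
        r=np.hypot(x,y); d=np.array([np.sin(r)*x/r,np.sin(r)*y/r,np.cos(r)])
    else: d=np.array([x,y,1.])
    E=np.array(c['extrinsics']);Rm=E[:3,:3]
    o=-Rm.T@E[:3,3]; d=Rm.T@d
    return o,d/np.linalg.norm(d)
def onz(n,uv,z,c=None):
    o,d=ray(n,uv,c); return o+d*(z-o[2])/d[2]
def tri(obs):
    A=np.zeros((3,3));b=np.zeros(3);
    for o,d in obs:
        P=np.eye(3)-np.outer(d,d);A+=P;b+=P@o
    p=np.linalg.solve(A,b); res=[np.linalg.norm((np.eye(3)-np.outer(d,d))@(p-o))*1e3 for o,d in obs]
    return p,np.round(res,1)
def tool():
    s=get_state(); w=s['orientation']; return np.array(s['tcp_pos']),R.from_quat([w[1],w[2],w[3],w[0]])
E
python3 - <<'E'
from h import *
for n,(a,b,c,d) in {'top':(220,180,380,340),'scene':(260,200,400,310)}.items():
    im=cv2.imread(f'pics/{n}0.png')[b:d,a:c]
    im=cv2.resize(im,None,fx=5 if n!='top' else 3.75,fy=5 if n!='top' else 3.75,interpolation=cv2.INTER_CUBIC); cv2.imwrite(f'pics/{n}z.png',im)
p,r=tool(); c=calibration('wrist');E=c['extrinsics'];E=np.array(E)
print('cam in tool',r.inv().apply(-E[:3,:3].T@E[:3,3]-p), 'axes cols',np.round(r.inv().as_matrix()@E[:3,:3].T,3).tolist())
for nm,uv,z in [('a',(345,271.5),.098),('b',(246,230),.094),('piv',(273.5,302),.066)]:print(nm,onz('top',uv,z))
for nm,uv,z in [('a',(286,237),.098),('b',(375,215),.094),('piv',(310.5,214.5),.066)]:print(nm,onz('scene',uv,z))
E
```

```text
cam in tool [ 0.0676783  -0.00082863  0.02936717] axes cols [[-0.001, -0.964, -0.267], [1.0, -0.001, -0.0], [0.0, -0.267, 0.964]]
a [ 0.4835552  -0.06214756  0.098     ]
b [0.5963255  0.11418407 0.094     ]
piv [0.45133798 0.08368153 0.066     ]
a [ 0.48176258 -0.05466297  0.098     ]
b [0.59905635 0.11938213 0.094     ]
piv [0.45740599 0.07903604 0.066     ]
```

View pics/topz.png

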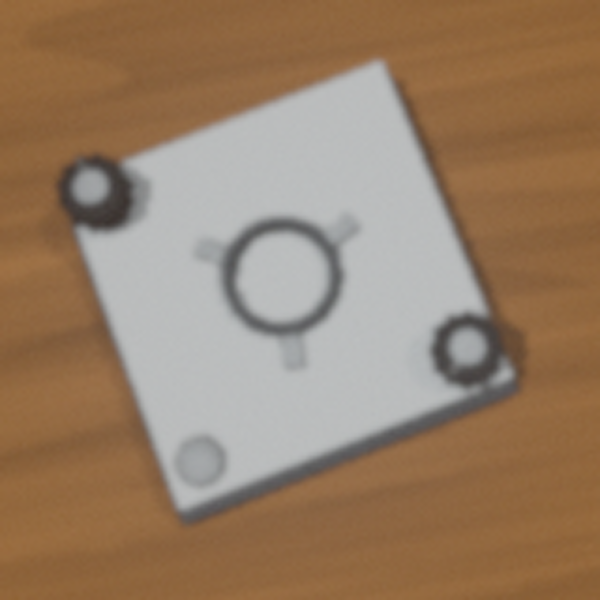

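View pics/scenez.png

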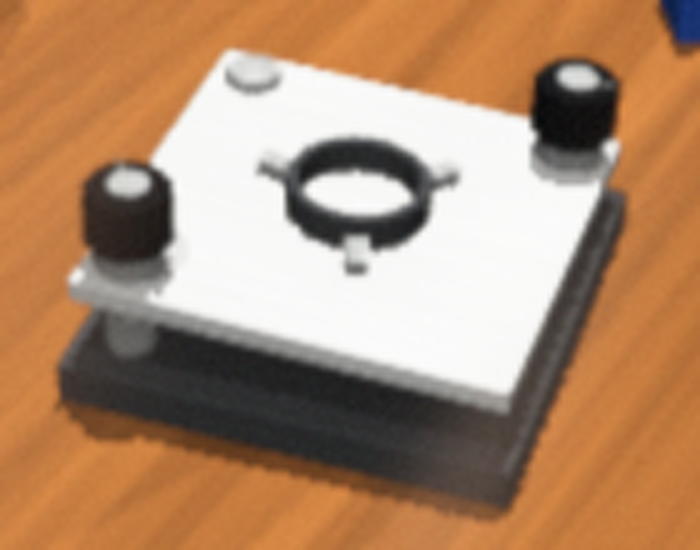

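```bash
python3 -m crank '[[40,-36,0,0,0,0,1],[40,-36,0,0,0,0,1],[40,-36,0,0,0,0,1],[40,-36,0,0,0,0,1],[40,-36,0,0,0,0,1],[40,-36,0,0,0,0,1],[40,-36,0,0,0,0,1],[40,-36,0,0,0,0,1]]'
python3 -m crank '[[40,-36,0,0,0,0,1],[40,-36,0,0,0,0,1],[40,-36,0,0,0,0,1],[40,-36,0,0,0,0,1],[0,0,0,0,0,0,1],[0,0,0,0,0,0,1],[0,0,0,0,0,0,1],[0,0,0,0,0,0,1]]'
python3 - <<'E'
from h import *
print(np.round(get_state()['joint_pos'],3))
cv2.imwrite('pics/w1.png',read_camera('wrist'))
print(np.round(get_state()['qvel'],4))
np.save('w1.npy',calibration('wrist')['extrinsics'])
T=lambda a,b:tri([ray('top',a),ray('scene',b)])
print('a',T((344.5,272.5),(285.6,236.2)));print('b',T((244,229.3),(375.6,215.4)))
E
```

```text
clock: 1.15
tcp_pos: [0.3934, -0.1726, 0.4047]
orientation: [0.0, 0.988, 0.156, 0.0]
wrist_force: [0.0, 0.1, -0.1]
finger_gap: 0.0856
clock: 2.15
tcp_pos: [0.5003, 0.0111, 0.4048]
orientation: [0.0, 0.988, 0.155, 0.0]
wrist_force: [0.8, -0.6, 0.7]
finger_gap: 0.0857
[-0.138  0.169 -0.142  1.26  -0.     2.691]
[0.0045 0.001  0.0037 0.0003 0.0007 0.0016]
a (array([ 0.48238841, -0.0595147 ,  0.10327459]), array([1.5, 1.5]))
b (array([0.59962344, 0.11868638, 0.09317829]), array([1.2, 1.2]))
```

View pics/w1.png

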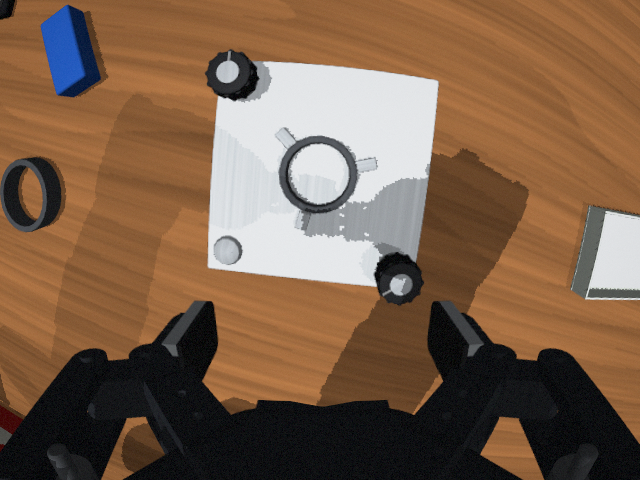

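Run:
```python
from h import *
im=cv2.imread('pics/w1.png')
cr=[im[b:b+60,a:a+80] for a,b in [(195,45),(398,50),(195,220),(360,250)]]
cr=[cv2.resize(c,None,fx=5,fy=5,interpolation=cv2.INTER_CUBIC) for c in cr]
cv2.imwrite('pics/w1z.png',np.vstack([np.hstack(cr[:2]),np.hstack(cr[2:])]))
```

```text
(no output)
```

View pics/w1z.png

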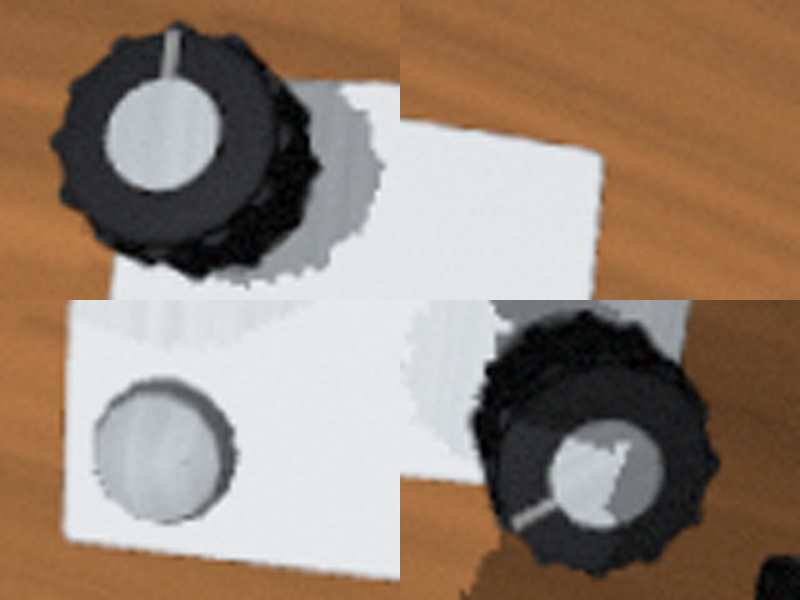

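```bash
cat >> h.py <<'E'
M={'ca':(150,0,56),'cb':(0,150,56),'far':(170,170,16),'piv':(-20,-20,16),'cornb':(-20,170,16),'corna':(170,-20,16),'dome':(0,0,26)}
def proj(n,c,P):
    E=np.array(c['extrinsics']);q=E[:3,:3]@P+E[:3,3]
    if n=='wrist':
        r=np.hypot(q[0],q[1]);th=np.arctan2(r,q[2]);x,y=q[:2]/r*th
    else:x,y=q[:2]/q[2]
    return np.array([c['cx']+c['fx']*x,c['cy']+c['fy']*y])
def fit(views,bias=5.):
    # views: list of (name,calib,{pt:uv}); pose of plate with pivot z fixed 42mm, per-view pixel bias with prior (px)
    def pose(p): return R.from_euler('z',p[2])*R.from_rotvec([p[4],-p[3],0]),np.array([p[0],p[1],.042])
    def f(p):
        r,t=pose(p);o=[]
        for i,(n,c,d) in enumerate(views):
            b=p[5+2*i:7+2*i]
            for k,uv in d.items(): o+=list((proj(n,c,t+r.apply(np.array(M[k])/1e3))+b-uv)/.4)
            o+=list(b/bias)
        return np.array(o)
    s=least_squares(f,np.r_[.456,.08,-.99,0,0,np.zeros(2*len(views))])
    p=s.x;C=np.linalg.inv(s.jac.T@s.jac);r,t=pose(p)
    print('xy',np.round(p[:2],4),'yaw',round(np.degrees(p[2]),2),'tilt x,y up deg',np.round(np.degrees(p[3:5]),2),'sd',np.round(np.degrees(np.sqrt(np.diag(C)[3:5])),2),'bias',np.round(p[5:],1))
    print('knob to turn cw rad: a',round(-p[3]/.016,2),'b',round(-p[4]/.016,2))
    k=0;res=f(p)*.4
    for n,c,d in views:
        print(n,{q:np.round(res[k+2*i:k+2*i+2],1).tolist() for i,q in enumerate(d)});k+=2*len(d)+2
    for q in 'ab': print('grip',q,np.round(t+r.apply(np.array(M['c'+q])/1e3-[0,0,.01]),4))
    return p
E
python3 - <<'E'
from h import *
cw=dict(calibration('wrist'));cw['extrinsics']=np.load('w1.npy')
V=[('wrist',cw,{'ca':(400.8,284.2),'cb':(227,71),'far':(438.2,80),'piv':(207.4,267.6),'dome':(226.6,250.6)}),
('top',calibration('top'),{'ca':(344.3,272.3),'cb':(243.9,229.1),'far':(322,196.4),'piv':(268.7,316)}),
('scene',calibration('scene'),{'ca':(285.2,235.8),'cb':(375.2,215.0),'far':(361.2,278.5),'piv':(306,209.6),'corna':(274,255.4),'cornb':(383,229.2)})]
fit(V);fit(V,1);fit(V[:1]);fit(V[2:])
E
```

```text
xy [0.4493 0.0836] yaw -77.95 tilt x,y up deg [ 2.82 -1.7 ] sd [0.23 0.2 ] bias [-1.1 -2.7  0.2 -0.1  1.4  0.8]
knob to turn cw rad: a -3.08 b 1.85
wrist {'ca': [-0.5, -1.8], 'cb': [0.7, 1.1], 'far': [1.3, -0.2], 'piv': [-0.0, -0.4], 'dome': [-1.5, 1.3]}
top {'ca': [0.1, -0.3], 'cb': [0.5, 0.8], 'far': [0.2, -0.9], 'piv': [-0.8, 0.4]}
scene {'ca': [0.7, 0.5], 'cb': [0.1, 1.0], 'far': [0.2, -0.5], 'piv': [-0.8, 0.2], 'corna': [-1.2, -0.4], 'cornb': [1.0, -0.8]}
grip a [ 0.4816 -0.0604  0.0953]
grip b [0.5969 0.1173 0.0835]
xy [0.4508 0.0849] yaw -77.97 tilt x,y up deg [ 2.78 -1.67] sd [0.2 0.2] bias [-0.3 -0.7  0.9  0.5  0.5  0.8]
knob to turn cw rad: a -3.03 b 1.82
wrist {'ca': [-0.4, -1.8], 'cb': [0.7, 1.0], 'far': [1.4, -0.2], 'piv': [-0.1, -0.2], 'dome': [-1.6, 1.3]}
top {'ca': [0.1, -0.3], 'cb': [0.5, 0.8], 'far': [0.2, -0.9], 'piv': [-0.9, 0.4]}
scene {'ca': [0.7, 0.5], 'cb': [0.0, 1.0], 'far': [0.2, -0.5], 'piv': [-0.8, 0.1], 'corna': [-1.1, -0.4], 'cornb': [0.9, -0.8]}
grip a [ 0.483  -0.0592  0.0952]
grip b [0.5983 0.1185 0.0836]
xy [0.4472 0.0819] yaw -77.86 tilt x,y up deg [ 4.   -2.71] sd [1.26 1.16] bias [-1.8 -5.1]
knob to turn cw rad: a -4.36 b 2.95
wrist {'ca': [-0.7, -1.5], 'cb': [0.7, 1.3], 'far': [1.3, -0.5], 'piv': [0.3, -0.4], 'dome': [-1.4, 1.1]}
grip a [ 0.4804 -0.0608  0.0983]
grip b [0.5952 0.1167 0.0808]
xy [0.4482 0.0928] yaw -78.21 tilt x,y up deg [ 2.2  -1.71] sd [0.39 0.44] bias [-0.1  2.7]
knob to turn cw rad: a -2.4 b 1.87
scene {'ca': [0.9, 0.6], 'cb': [-0.1, 1.1], 'far': [-0.2, -0.4], 'piv': [-0.5, -0.0], 'corna': [-0.9, -0.4], 'cornb': [0.8, -0.9]}
grip a [ 0.4799 -0.0519  0.0937]
grip b [0.596  0.1254 0.0835]
```

```bash
python3 - <<'E'
s=open('h.py').read()
s=s.replace("o+=list((proj(n,c,t+r.apply(np.array(M[k])/1e3))","o+=list((proj(n,c,t+r.apply(pt(k,p)))")
s=s.replace("        return np.array(o)\n","        return np.array(o+[p[-1]/2,p[-2]/1])\n")
s=s.replace("    def f(p):\n","""    def pt(k,p):
        m=np.array(M[k],float)
        if k[0]=='c' and len(k)==2: m[2]+=p[-1]
        elif k!='dome': m[:2]+=np.sign(m[:2]-75)*p[-2]
        return m/1e3
    def f(p):
""").replace("np.zeros(2*len(views))]","np.zeros(2*len(views)+2)]")
open('h.py','w').write(s)
E
python3 - <<'E'
from h import *
cw=dict(calibration('wrist'));cw['extrinsics']=np.load('w1.npy')
V=[('wrist',cw,{'ca':(400.8,284.2),'cb':(227,71),'far':(438.2,80),'piv':(207.4,267.6)}),
('top',calibration('top'),{'ca':(344.3,272.3),'cb':(243.9,229.1),'far':(322,196.4),'piv':(268.7,316)}),
('scene',calibration('scene'),{'ca':(285.2,235.8),'cb':(375.2,215.0),'far':(361.2,278.5),'piv':(306,209.6),'corna':(274,255.4),'cornb':(383,229.2)})]
fit(V);fit(V,1);fit(V[:1]);fit(V[2:])
E
```

```text
xy [0.452  0.0855] yaw -77.99 tilt x,y up deg [ 2.55 -1.66] sd [0.26 0.22] bias [-0.3  1.   1.3  1.2 -0.1  1.1 -0.7  3.1]
knob to turn cw rad: a -2.78 b 1.81
wrist {'ca': [0.1, -0.6], 'cb': [-0.5, 0.2], 'far': [0.2, 0.8], 'piv': [0.1, -0.4]}
top {'ca': [0.2, -0.4], 'cb': [0.3, 0.5], 'far': [0.2, -0.2], 'piv': [-0.6, 0.1]}
scene {'ca': [0.7, -0.2], 'cb': [0.2, 0.2], 'far': [-0.0, -0.2], 'piv': [-0.7, 0.6], 'corna': [-0.7, 0.0], 'cornb': [0.6, -0.4]}
grip a [ 0.4842 -0.0588  0.0946]
grip b [0.5996 0.1189 0.0836]
xy [0.4511 0.0851] yaw -77.99 tilt x,y up deg [ 2.51 -1.7 ] sd [0.21 0.21] bias [-0.5 -0.1  1.   0.8  0.4  1.1 -0.6  3.2]
knob to turn cw rad: a -2.74 b 1.86
wrist {'ca': [0.1, -0.6], 'cb': [-0.4, 0.3], 'far': [0.2, 0.8], 'piv': [0.2, -0.5]}
top {'ca': [0.2, -0.4], 'cb': [0.2, 0.5], 'far': [0.1, -0.2], 'piv': [-0.7, 0.1]}
scene {'ca': [0.7, -0.2], 'cb': [0.2, 0.1], 'far': [-0.1, -0.1], 'piv': [-0.7, 0.5], 'corna': [-0.8, 0.0], 'cornb': [0.6, -0.5]}
grip a [ 0.4834 -0.0592  0.0945]
grip b [0.5987 0.1184 0.0835]
xy [0.4519 0.0793] yaw -77.76 tilt x,y up deg [ 5.7  -4.06] sd [1.74 1.47] bias [-5.8  0.  -0.6  2.6]
knob to turn cw rad: a -6.21 b 4.43
wrist {'ca': [-0.1, -0.3], 'cb': [-0.2, 0.1], 'far': [0.3, 0.2], 'piv': [0.1, 0.0]}
grip a [ 0.4863 -0.0613  0.1025]
grip b [0.6005 0.1156 0.077 ]
xy [0.4526 0.0819] yaw -78.04 tilt x,y up deg [ 2.2  -1.96] sd [0.43 0.45] bias [ 0.6 -0.3 -1.6  2.6]
knob to turn cw rad: a -2.4 b 2.13
scene {'ca': [0.6, 0.1], 'cb': [0.3, 0.3], 'far': [-0.4, -0.0], 'piv': [-0.4, 0.3], 'corna': [-0.3, -0.1], 'cornb': [0.2, -0.5]}
grip a [ 0.4849 -0.0627  0.0937]
grip b [0.6005 0.1149 0.0828]
```

```bash
python3 -m crank '[[42.3,-24,35,0,0,0,1],[42.3,-24,35,0,0,0,1],[42.2,-24,35,0,0,0,1],[0,0,0,0,0,-10.6,1],[0,0,0,0,0,-10.6,1],[0,0,0,0,0,-10.6,1],[0,0,0,0,0,-10.6,1],[0,0,0,0,0,-10.6,1]]'
python3 -m crank '[[0,0,0,0,0,-10.6,1],[0,0,0,0,0,-10.6,1],[0,0,0,0,0,-10.6,1],[0,0,0,0,0,-10.6,1],[0,0,0,0,0,-10.6,1],[0,0,0,0,0,-10.6,1],[0,0,0,0,0,-10.6,1],[0,0,0,0,0,-10.6,1]]'
python3 -m crank '[[0,0,0,0,0,-10.6,1],[0,0,0,0,0,-10.6,1],[0,0,0,0,0,-10.6,1],[0,0,0,0,0,0,1],[0,0,0,0,0,0,1],[0,0,0,0,0,0,1],[0,0,0,0,0,0,1],[0,0,0,0,0,0,1]]'
python3 - <<'E'
from h import *
print(np.round(get_state()['joint_pos'],3)); p,r=tool(); print(p,r.as_matrix().round(3).tolist())
print('to b grip tool mm',r.inv().apply(np.array([.599,.1185,.0835])-p)*1e3-[0,0,155])
np.save('w2.npy',calibration('wrist')['extrinsics'])
cv2.imwrite('pics/w2.png',read_camera('wrist'))
E
```

```text
clock: 3.2
tcp_pos: [0.5991, 0.1189, 0.2997]
orientation: [0.0, 0.813, 0.583, -0.0]
wrist_force: [-0.2, 0.3, 0.1]
finger_gap: 0.0856
clock: 4.2
tcp_pos: [0.5991, 0.1189, 0.2998]
orientation: [0.0, 0.207, 0.978, -0.0]
wrist_force: [-0.2, -0.5, 0.5]
finger_gap: 0.0853
clock: 5.2
tcp_pos: [0.5991, 0.1198, 0.2997]
orientation: [-0.0, -0.066, 0.998, -0.0]
wrist_force: [0.2, 0.2, 0.6]
finger_gap: 0.0859
[ 0.066  0.43  -0.045  1.096 -0.    -0.066]
[0.59907401 0.11976899 0.29965324] [[-0.991, -0.131, -0.0], [-0.131, 0.991, -0.0], [0.0, -0.0, -1.0]]
to b grip tool mm [ 0.22985899 -1.22238172 61.15340326]
```

View pics/w2.png

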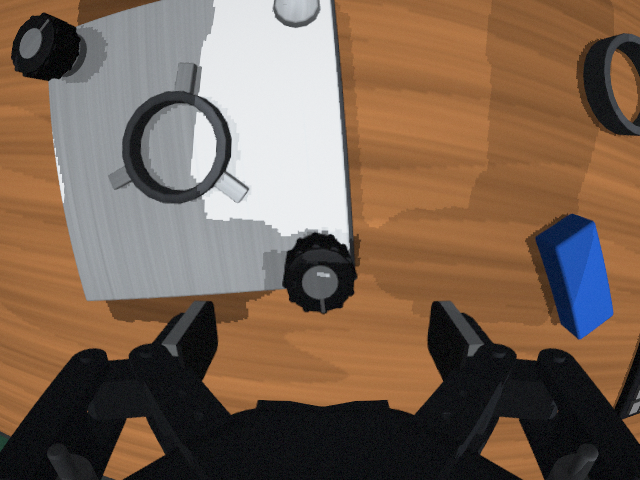

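Run:
```python
from h import *
for z in (.0935,.0965): print(onz('wrist',(319.8,282),z))
```

```text
[0.59969947 0.11946455 0.0935    ]
[0.59855708 0.11933465 0.0965    ]
```

```bash
python3 -m crank '[[0,-1,20,0,0,0,1],[0,0,20,0,0,0,1],[0,0,20,0,0,0,1],[0,0,0,0,0,0,0],[0,0,0,0,0,0,0],[0,0,0,0,0,0,0],[0,0,0,0,0,0,0],[0,0,0,0,0,0,0]]' 40
python3 -c "
from h import *
s=get_state();print(s['ft_torque'],s['wrist_force'],s['joint_pos'][5]);cv2.imwrite('pics/w3.png',read_camera('wrist'))"
```

```text
clock: 6.25
tcp_pos: [0.5998, 0.1187, 0.2406]
orientation: [0.001, -0.066, 0.998, -0.0]
wrist_force: [0.7, -0.8, 2.1]
finger_gap: 0.0347
[-0.09976988 -0.18133897  0.0941592 ] [ 0.72289298 -0.84972303  2.11622353] -0.06797549960942818
```

View pics/w3.png

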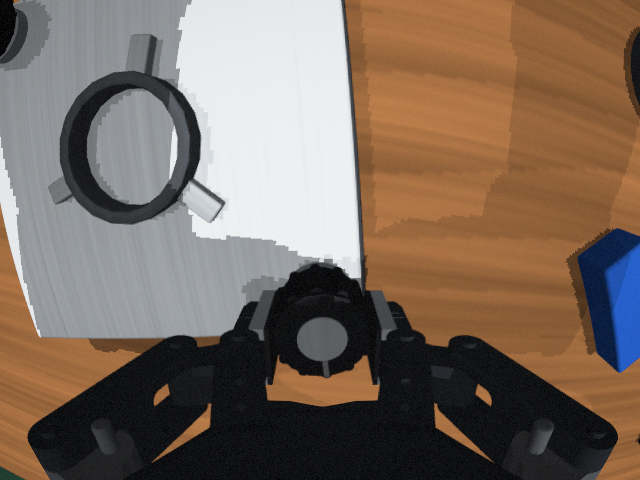

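```bash
python3 -m crank '[[0,0,0,0,0,5,0],[0,0,0,0,0,5,0],[0,0,0,0,0,0,0],[0,0,0,0,0,0,0],[0,0,0,0,0,0,0],[0,0,0,0,0,0,0],[0,0,0,0,0,0,0],[0,0,0,0,0,0,0]]' 60
python3 -c "
from h import *
s=get_state();print(s['ft_torque'],s['wrist_force'],s['joint_pos'][5])"
python3 -m crank '[[0,0,0,0,0,5,0],[0,0,0,0,0,5,0],[0,0,0,0,0,5,0],[0,0,0,0,0,5,0],[0,0,0,0,0,0,0],[0,0,0,0,0,0,0],[0,0,0,0,0,0,0],[0,0,0,0,0,0,0]]' 60
python3 -c "
from h import *
s=get_state();print(s['ft_torque'],s['wrist_force'],s['joint_pos'][5])"
python3 -m crank '[[0,0,-0.2,0,0,5,0],[0,0,-0.2,0,0,5,0],[0,0,-0.2,0,0,5,0],[0,0,-0.2,0,0,5,0],[0,0,0,0,0,0,0],[0,0,0,0,0,0,0],[0,0,0,0,0,0,0],[0,0,0,0,0,0,0]]' 60
python3 -c "
from h import *
s=get_state();print(s['ft_torque'],s['wrist_force'],s['joint_pos'][5])"
```

```text
clock: 7.3
tcp_pos: [0.5998, 0.1187, 0.2401]
orientation: [0.001, 0.021, 1.0, 0.0]
wrist_force: [5.1, -1.4, 5.3]
finger_gap: 0.0341
[-0.3354342  -1.04170191  0.12543673] [ 5.14176882 -1.4043531   5.27267371] 0.10639882686329218
clock: 8.3
tcp_pos: [0.5996, 0.1187, 0.2403]
orientation: [0.001, 0.194, 0.981, -0.0]
wrist_force: [4.2, -1.1, 7.0]
finger_gap: 0.0342
[-0.62642103 -0.78503708  0.01004521] [ 4.1526451  -1.06356684  7.03718612] 0.4556121267703408
clock: 9.3
tcp_pos: [0.5994, 0.1186, 0.2411]
orientation: [0.001, 0.362, 0.932, -0.0]
wrist_force: [4.0, -0.9, 8.2]
finger_gap: 0.0342
[-0.78211298 -0.55989731 -0.01082859] [ 3.96306852 -0.94576499  8.16125905] 0.8046751287249582
```

```bash
python3 -m crank '[[0,0,-0.4,0,0,8.6,0],[0,0,-0.4,0,0,8.6,0],[0,0,-0.4,0,0,8.6,0],[0,0,-0.4,0,0,8.6,0],[0,0,-0.4,0,0,8.6,0],[0,0,-0.4,0,0,8.6,0],[0,0,-0.4,0,0,8.6,0],[0,0,-0.4,0,0,8.6,0]]' 60
python3 -c "
from h import *
s=get_state();print(s['ft_torque'],s['wrist_force'],s['joint_pos'][5],s['finger_gap'])
for n in ['wrist','scene','top']: cv2.imwrite(f'pics/{n}4.png',read_camera(n))
a=cv2.imread('pics/scene4.png')[190:310,260:400];b=cv2.imread('pics/top4.png')[180:340,220:380]
cv2.imwrite('pics/z4.png',np.hstack([cv2.resize(a,(560,480),interpolation=2)[:480],cv2.resize(cv2.imread('pics/wrist4.png'),(240,480))]))
cv2.imwrite('pics/zt4.png',cv2.resize(b,(600,600),interpolation=2))"
```

```text
clock: 10.3
tcp_pos: [0.599, 0.1184, 0.244]
orientation: [0.001, 0.827, 0.563, -0.0]
wrist_force: [3.3, -2.1, 6.2]
finger_gap: 0.0339
[-0.87917386 -0.414076    0.22908893] [ 3.31118379 -2.07421662  6.22205614] 2.009954881778205 0.03391185514737846
```

View pics/wrist4.png

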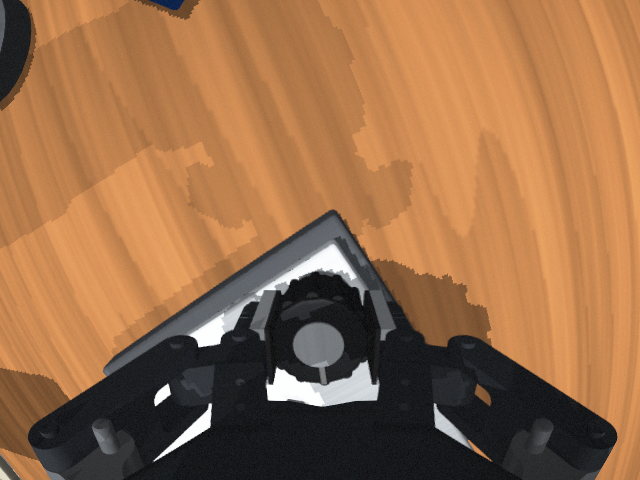

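View pics/z4.png

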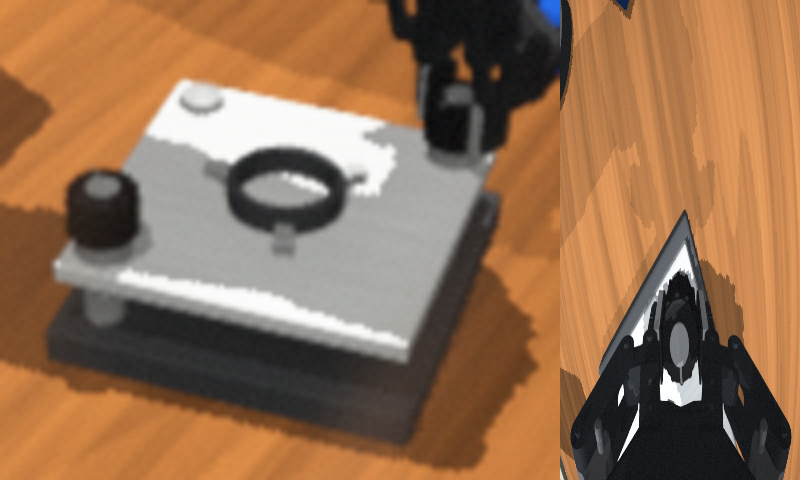

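```bash
python3 -m crank '[[0,0,0,0,0,0,1],[0,0,0,0,0,0,1],[0,0,0,0,0,0,1],[0,0,-35,0,0,0,1],[0,0,-35,0,0,0,1],[-52,-10.8,0,0,0,0,1],[-52,-10.8,0,0,0,0,1],[-52,-10.8,0,0,0,0,1]]'
python3 -m crank '[[-52,-10.8,0,0,0,0,1],[0,0,0,0,0,0,1],[0,0,0,0,0,0,1],[0,0,0,0,0,0,1],[0,0,0,0,0,0,1],[0,0,0,0,0,0,1],[0,0,0,0,0,0,1],[0,0,0,0,0,0,1]]'
python3 - <<'E'
from h import *
print(np.round(get_state()['joint_pos'],3)); p,r=tool(); print(p,r.as_matrix().round(3).tolist())
print('to a grip tool mm',r.inv().apply(np.array([.4825,-.0593,.0945])-p)*1e3-[0,0,155])
np.save('w5.npy',calibration('wrist')['extrinsics'])
cv2.imwrite('pics/w5.png',read_camera('wrist'))
E
```

```text
clock: 11.45
tcp_pos: [0.5113, -0.0158, 0.3134]
orientation: [-0.0, 0.825, 0.565, -0.0]
wrist_force: [0.3, -0.3, 1.2]
finger_gap: 0.0857
clock: 12.45
tcp_pos: [0.4837, -0.0594, 0.3136]
orientation: [-0.0, 0.825, 0.565, -0.0]
wrist_force: [-0.3, 0.9, -0.4]
finger_gap: 0.0855
[-0.287  0.194 -0.341  1.036 -0.     1.654]
[ 0.48367498 -0.05937043  0.31363163] [[0.362, 0.932, -0.0], [0.932, -0.362, -0.0], [-0.0, -0.0, -1.0]]
to a grip tool mm [-0.34221667 -1.0933804  64.13179317]
```

View pics/w5.png

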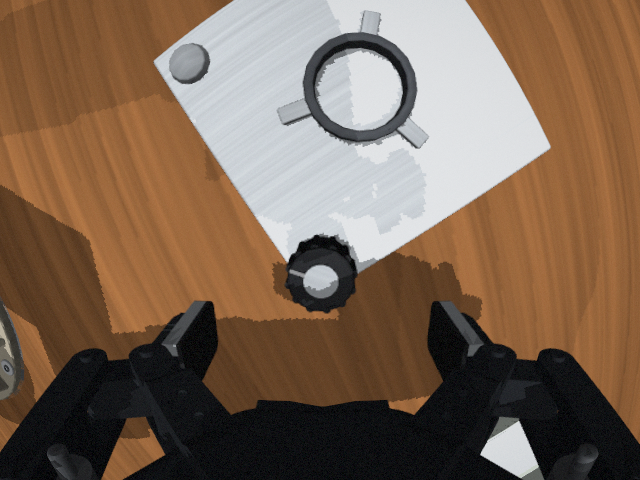

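```bash
python3 -m crank '[[0,-1,32,0,0,0,1],[0,0,32,0,0,0,1],[0,0,0,0,0,0,0],[0,0,0,0,0,0,0],[0,0,0,0,0,0,0],[0,0,0,0,0,0,0],[0,0,0,0,0,0,0],[0,0,0,0,0,-4,0]]' 60
python3 -m crank '[[0,0,0,0,0,-9,0],[0,0,0,0,0,-9,0],[0,0,0.3,0,0,-9,0],[0,0,0.4,0,0,-9,0],[0,0,0.4,0,0,-9,0],[0,0,0.4,0,0,-9,0],[0,0,0.4,0,0,-9,0],[0,0,0.4,0,0,-9,0]]'
python3 -c "
from h import *
s=get_state();print(s['ft_torque'],s['joint_pos'][5],s['finger_gap'])"
python3 -m crank '[[0,0,0.4,0,0,-9,0],[0,0,0.4,0,0,-9,0],[0,0,0.4,0,0,-9,0],[0,0,0.4,0,0,-9,0],[0,0,0.4,0,0,-9,0],[0,0,0.4,0,0,-9,0],[0,0,0.4,0,0,-9,0],[0,0,0,0,0,0,0]]'
python3 -c "
from h import *
s=get_state();print(s['ft_torque'],s['joint_pos'],s['finger_gap']);cv2.imwrite('pics/w6.png',read_camera('wrist'))"
```

```text
clock: 13.5
tcp_pos: [0.4836, -0.0594, 0.2514]
orientation: [0.001, 0.804, 0.594, 0.001]
wrist_force: [0.6, 0.8, 7.1]
finger_gap: 0.0345
clock: 14.5
tcp_pos: [0.4834, -0.0599, 0.2493]
orientation: [0.002, 0.3, 0.954, -0.001]
wrist_force: [-0.9, -2.5, 10.2]
finger_gap: 0.0344
[-0.67690866  0.96313232 -0.1159455 ] 0.3228028563206571 0.034376338980596055
clock: 15.5
tcp_pos: [0.4837, -0.0605, 0.2466]
orientation: [0.001, -0.24, 0.971, -0.003]
wrist_force: [-1.5, -4.6, 8.8]
finger_gap: 0.0344
[-1.29492994  0.59779738 -0.01427971] [-0.28830154  0.25458554 -0.44480765  0.86690825 -0.00406547 -0.77327834] 0.034378991398367274
```

View pics/w6.png

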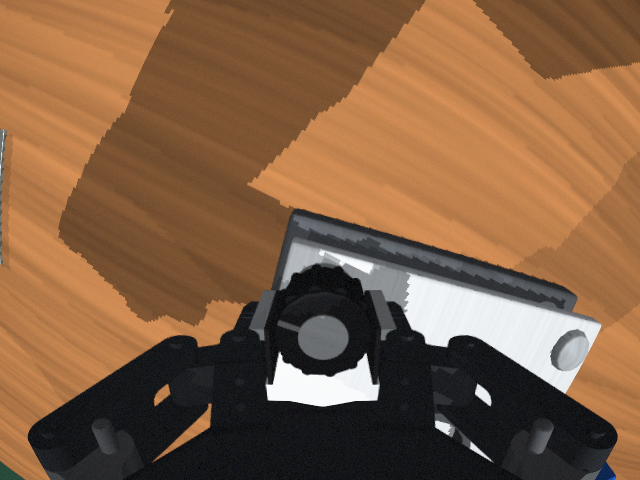

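```bash
python3 -m crank '[[0,0,0,0,0,0,1],[0,0,0,0,0,0,1],[0,0,0,0,0,0,1],[0,0,-40,0,0,0,1],[0,0,-40,0,0,0,1],[-35,-37,-11,0,0,0,1],[-35,-37,-11,0,0,0,1],[-35,-37,-11,0,0,0,1]]'
python3 -m crank '[[-35,-37,0,0,0,0,1],[0,0,0,0,0,0,1],[0,0,0,0,0,0,1],[0,0,0,0,0,0,1],[0,0,0,0,0,0,1],[0,0,0,0,0,0,1],[0,0,0,0,0,0,1],[0,0,0,0,0,0,1]]'
cat > snap.py <<'E'
from h import *
import sys
k=sys.argv[1]
np.save(f'c{k}.npy',calibration('wrist')['extrinsics']); cv2.imwrite(f'pics/v{k}.png',read_camera('wrist'))
if len(sys.argv)>2:
    for n in ['top','scene']: cv2.imwrite(f'pics/{n}{k}.png',read_camera(n))
E
python3 snap.py A
python3 -m crank '[[0,50,0,0,0,0,1],[0,50,0,0,0,0,1],[0,50,0,0,0,0,1],[0,50,0,0,0,0,1],[0,50,0,0,0,0,1],[0,50,0,0,0,0,1],[0,50,0,0,0,0,1],[0,50,0,0,0,0,1]]'
python3 -m crank '[[0,0,0,0,0,0,1],[0,0,0,0,0,0,1],[0,0,0,0,0,0,1],[0,0,0,0,0,0,1],[0,0,0,0,0,0,1],[0,0,0,0,0,0,1],[0,0,0,0,0,0,1],[0,0,0,0,0,0,1]]'
python3 snap.py B 1
python3 -c "
import cv2,numpy as np
cv2.imwrite('pics/AB.png',cv2.resize(np.hstack([cv2.imread('pics/vA.png'),cv2.imread('pics/vB.png')]),(800,300)))"
```

```text
clock: 16.55
tcp_pos: [0.6287, -0.1086, 0.358]
orientation: [0.0, -0.24, 0.971, -0.0]
wrist_force: [1.0, -0.2, 0.5]
finger_gap: 0.0853
clock: 17.55
tcp_pos: [0.6755, -0.1248, 0.3578]
orientation: [0.0, -0.24, 0.971, -0.0]
wrist_force: [0.5, -0.1, 0.4]
finger_gap: 0.0857
clock: 18.6
tcp_pos: [0.4883, 0.2304, 0.3577]
orientation: [0.0, -0.24, 0.971, -0.0]
wrist_force: [0.3, 0.0, 0.1]
finger_gap: 0.0856
clock: 19.6
tcp_pos: [0.4891, 0.229, 0.3576]
orientation: [-0.0, -0.24, 0.971, -0.0]
wrist_force: [-0.9, -0.2, -0.1]
finger_gap: 0.0852
```

View pics/AB.png

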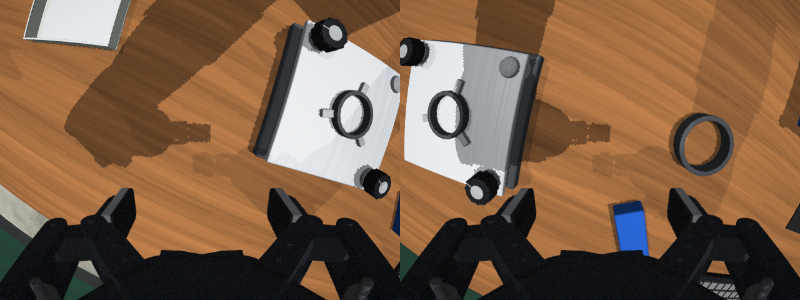

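View pics/sceneB.png

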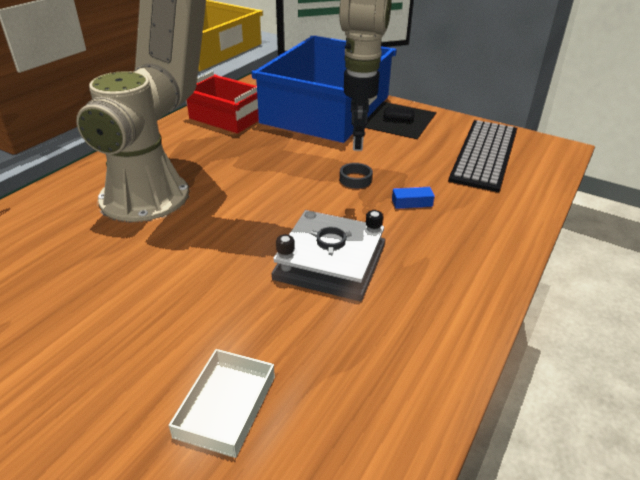

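```bash
cat > tiles.py <<'E'
from h import *
import sys
# tiles.py out img x y [x y ...]  (tile top-left, 80x60 each, 5x -> 400x300)
out=sys.argv[1];im=cv2.imread(sys.argv[2]);v=list(map(int,sys.argv[3:]))
t=[]
for a,b in zip(v[::2],v[1::2]):
    c=cv2.resize(im[b:b+60,a:a+80],None,fx=5,fy=5,interpolation=cv2.INTER_CUBIC);cv2.putText(c,f'{a},{b}',(5,295),0,.5,(0,0,255),1);t.append(c)
while len(t)<4:t.append(np.zeros((300,400,3),np.uint8))
cv2.imwrite(out,np.vstack([np.hstack(t[:2]),np.hstack(t[2:4])]))
E
python3 tiles.py pics/tA.png pics/vA.png 460 25 560 265 390 215 560 80
python3 tiles.py pics/tB.png pics/vB.png 0 60 90 260 165 60 0 225
```

```text
(no output)
```

View pics/tA.png

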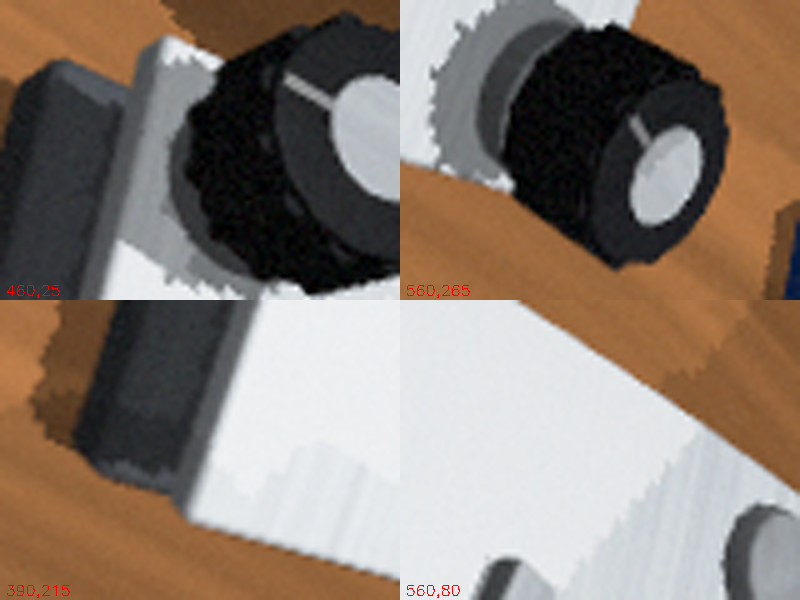

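View pics/tB.png

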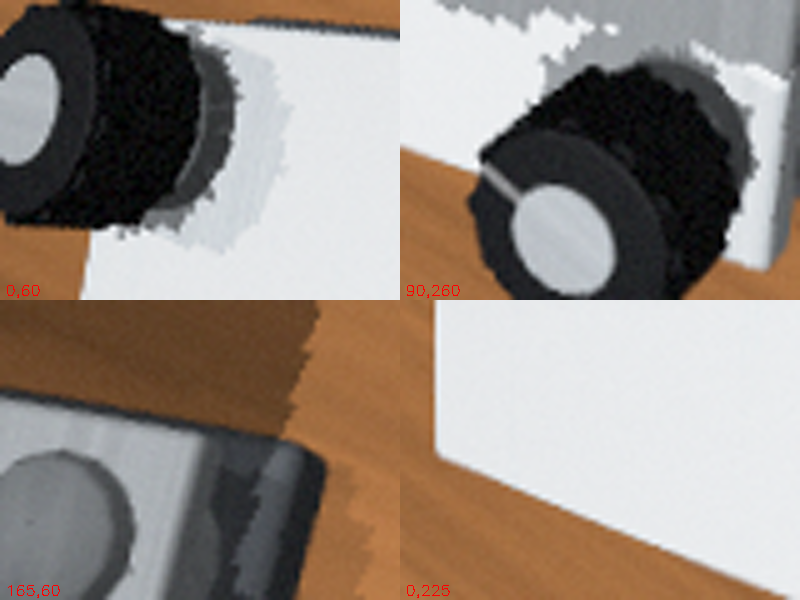

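```bash
python3 tiles.py pics/tC.png pics/vA.png 490 25
python3 - <<'E'
import cv2,numpy as np
a=cv2.imread('pics/tC.png')[:300,:400]
s=cv2.imread('pics/sceneB.png')
t=cv2.imread('pics/topB.png')
f=lambda im,x,y:cv2.resize(im[y:y+60,x:x+80],None,fx=5,fy=5,interpolation=2)
cv2.imwrite('pics/tC.png',np.vstack([np.hstack([a,f(s,265,225)]),np.hstack([f(s,290,200),f(s,325,205)])]))
cv2.imwrite('pics/tD.png',np.vstack([np.hstack([f(s,325,240),f(t,235,215)]),np.hstack([f(t,285,190),f(t,255,265)])]))
cv2.imwrite('pics/tE.png',f(t,300,245))
E
```

```text
(no output)
```

View pics/tC.png

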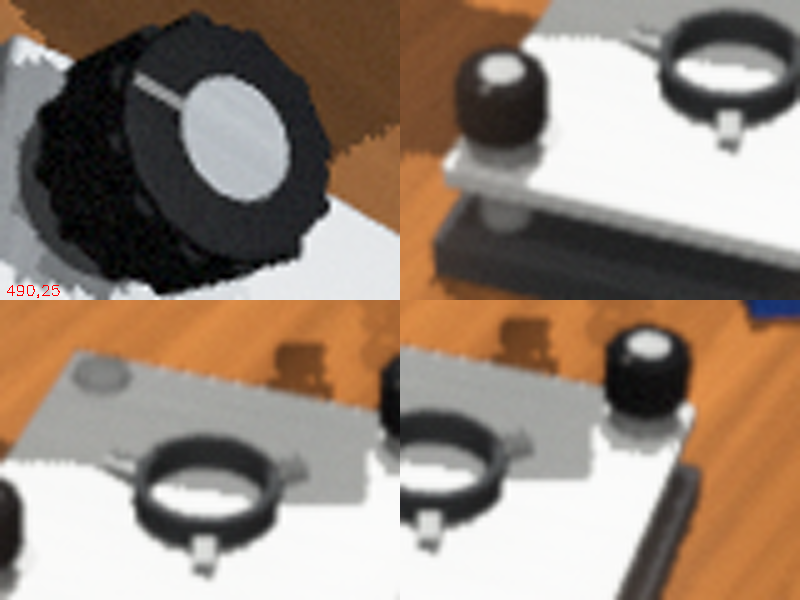

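View pics/tD.png

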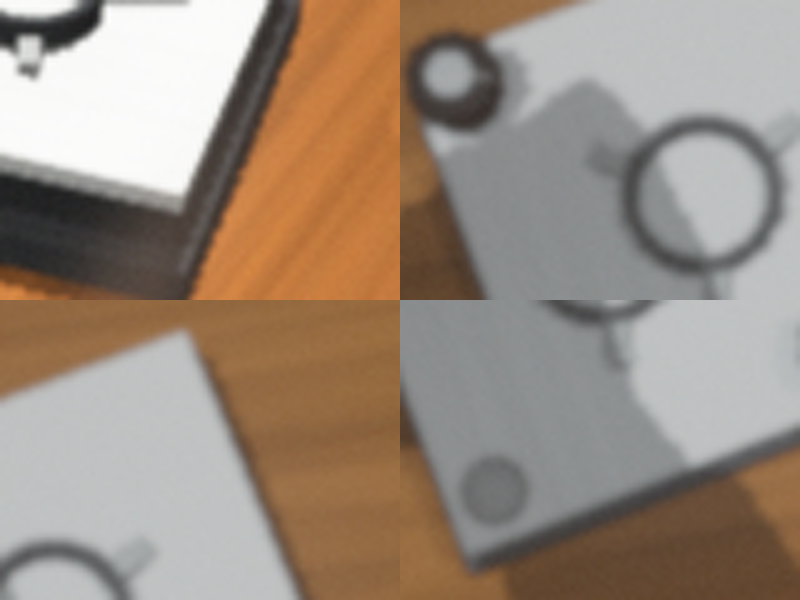

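View pics/tE.png

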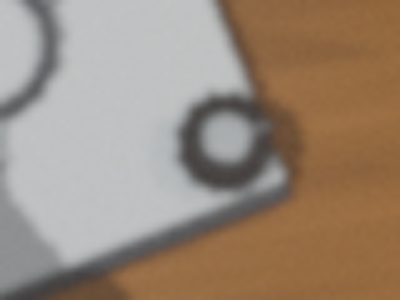

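```bash
cat > fit2.py <<'E'
from h import *
def W(k):
    c=dict(calibration('wrist'));c['extrinsics']=np.load(f'c{k}.npy');return c
V=[('wrist',W('A'),{'ca':(536.8,52),'cb':(613,299.6),'far':(427.2,258.6),'corna':(492.6,32.2)}),
('wrist',W('B'),{'cb':(122.2,307.6),'far':(7,255.6),'piv':(205.6,86.6),'cornb':(163.2,313.6)}),
('top',calibration('top'),{'ca':(344.2,272.6),'cb':(244.6,229),'far':(322,195.2),'piv':(268.6,316)}),
('scene',calibration('scene'),{'ca':(284.6,238.6),'cb':(374.2,213.6),'far':(360.6,279.2),'piv':(305.2,209.6),'corna':(274.2,257.6),'cornb':(382.6,226.6)})]
fit(V);print();fit(V,1);print();fit(V[:2],1);print();fit(V[2:],1)
E
python3 fit2.py
```

```text
xy [0.4496 0.0858] yaw -77.76 tilt x,y up deg [0.36 0.07] sd [0.14 0.18] bias [-0.9  1.5 -0.9  1.1  0.9 -0.5  0.6  1.3 -0.7  2.3]
knob to turn cw rad: a -0.4 b -0.08
wrist {'ca': [-0.1, 0.3], 'cb': [0.1, 0.1], 'far': [-0.0, -0.4], 'corna': [0.1, -0.1]}
wrist {'cb': [0.2, -0.0], 'far': [-0.1, 0.1], 'piv': [-0.0, 0.1], 'cornb': [-0.2, -0.1]}
top {'ca': [1.1, -0.5], 'cb': [-0.2, 0.2], 'far': [-0.3, 0.6], 'piv': [-0.6, -0.3]}
scene {'ca': [0.2, -0.2], 'cb': [0.1, 0.2], 'far': [0.3, -0.7], 'piv': [-0.3, 0.5], 'corna': [-1.1, 0.5], 'cornb': [0.8, -0.2]}
grip a [ 0.4813 -0.0605  0.089 ]
grip b [0.5961 0.1179 0.0882]

xy [0.4507 0.0857] yaw -77.78 tilt x,y up deg [0.37 0.15] sd [0.13 0.15] bias [-0.3  0.6 -0.4  0.1  0.8  0.   0.3  1.1 -0.7  2.2]
knob to turn cw rad: a -0.41 b -0.17
wrist {'ca': [-0.1, 0.3], 'cb': [0.1, 0.1], 'far': [-0.1, -0.2], 'corna': [0.1, -0.3]}
wrist {'cb': [0.3, -0.0], 'far': [0.1, -0.1], 'piv': [-0.1, 0.2], 'cornb': [-0.2, -0.1]}
top {'ca': [1.0, -0.5], 'cb': [-0.2, 0.2], 'far': [-0.3, 0.5], 'piv': [-0.6, -0.3]}
scene {'ca': [0.2, -0.2], 'cb': [0.1, 0.1], 'far': [0.3
[... 246 characters left out ...]

knob to turn cw rad: a -0.41 b -0.3
wrist {'ca': [-0.1, 0.2], 'cb': [0.3, 0.1], 'far': [-0.1, -0.1], 'corna': [0.0, -0.3]}
wrist {'cb': [0.3, -0.0], 'far': [-0.0, -0.0], 'piv': [-0.0, 0.1], 'cornb': [-0.2, -0.0]}
grip a [ 0.4824 -0.0605  0.089 ]
grip b [0.5972 0.1179 0.0887]

xy [0.4505 0.0854] yaw -77.82 tilt x,y up deg [ 0.27 -0.21] sd [0.28 0.28] bias [ 0.6 -0.   0.4  0.7 -0.9  1.6]
knob to turn cw rad: a -0.29 b 0.22
top {'ca': [1.0, -0.6], 'cb': [-0.1, 0.2], 'far': [-0.4, 0.9], 'piv': [-0.6, -0.5]}
scene {'ca': [0.2, -0.1], 'cb': [0.2, 0.4], 'far': [0.2, -0.6], 'piv': [-0.3, 0.2], 'corna': [-1.0, 0.2], 'cornb': [0.7, -0.2]}
grip a [ 0.4823 -0.061   0.0887]
grip b [0.5972 0.1173 0.0875]
```

```bash
python3 -m crank '[[23.5,-42.2,0,0,0,0,1],[23.5,-42.2,0,0,0,0,1],[23.5,-42.2,0,0,0,0,1],[23.5,-42.2,0,0,0,0,1],[23.5,-42.2,0,0,0,0,1],[23.5,-42.2,0,0,0,0,1],[0,0,20,0,0,0,1],[0,0,30,0,0,0,1]]'
python3 -m crank '[[0,0,0,0,0,0,1],[0,0,0,0,0,0,1],[0,0,0,0,0,0,1],[0,0,0,0,0,0,1],[0,0,0,0,0,0,1],[0,0,0,0,0,0,1],[0,0,0,0,0,0,1],[0,0,0,0,0,0,1]]'
python3 - <<'E'
from h import *
p,r=tool();print(p,get_state()['joint_pos'][5])
print('to a grip tool mm',r.inv().apply(np.array([.4822,-.0606,.089])-p)*1e3-[0,0,155])
cv2.imwrite('pics/w7.png',read_camera('wrist'))
E
```

```text
clock: 20.75
tcp_pos: [0.4829, -0.0618, 0.308]
orientation: [0.001, -0.239, 0.971, -0.001]
wrist_force: [-1.4, -0.0, 0.3]
finger_gap: 0.0856
clock: 21.75
tcp_pos: [0.4824, -0.0607, 0.3076]
orientation: [-0.0, -0.24, 0.971, -0.0]
wrist_force: [0.5, -0.0, 0.6]
finger_gap: 0.085
[ 0.48238231 -0.06070262  0.30755097] -0.77523384826233
to a grip tool mm [ 0.09382735  0.18416386 63.55097578]
```

View pics/w7.png

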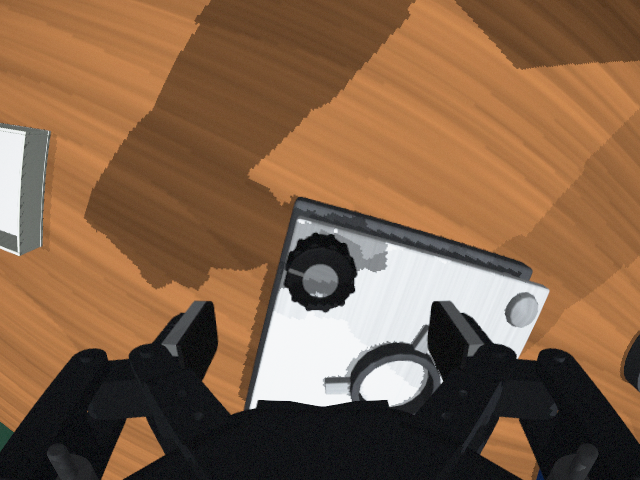

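```bash
python3 -m crank '[[0,0,32,0,0,0,1],[0,0,31,0,0,0,1],[0,0,0,0,0,0,0],[0,0,0,0,0,0,0],[0,0,0,0,0,0,0],[0,0,0,0,0,0,0],[0,0,0,0,0,0,0],[0,0,0,0,0,0,0]]' 60
python3 -m crank '[[0,0,0.3,0,0,-8,0],[0,0,0.3,0,0,-8,0],[0,0,0.3,0,0,-7,0],[0,0,0,0,0,0,0],[0,0,0,0,0,0,0],[0,0,0,0,0,0,0],[0,0,0,0,0,0,0],[0,0,0,0,0,0,0]]'
python3 -c "
from h import *
print(get_state()['joint_pos'][5],get_state()['ft_torque'])"
python3 -m crank '[[0,0,0,0,0,0,1],[0,0,0,0,0,0,1],[0,0,0,0,0,0,1],[0,0,-40,0,0,0,1],[0,0,-40,0,0,0,1],[0,0,-20,0,0,0,1],[0,0,-12,0,0,0,1],[0,0,0,0,0,0,1]]'
python3 -c "
from h import *
p,r=tool();print(p,get_state()['joint_pos'],r.as_matrix().round(3).tolist())
m=np.array([.5395,.028,.36]);x=r.as_matrix()[:,0];y=r.as_matrix()[:,1]
for s in (-1,1):
    t=m-x*.06+s*y*.19; print(t,r.inv().apply(t-p)*1e3)"
```

```text
clock: 22.8
tcp_pos: [0.4834, -0.0612, 0.2463]
orientation: [0.002, -0.24, 0.971, -0.001]
wrist_force: [-0.0, -1.2, 7.1]
finger_gap: 0.0342
clock: 23.8
tcp_pos: [0.4833, -0.0612, 0.2454]
orientation: [0.001, -0.429, 0.903, -0.001]
wrist_force: [1.4, -2.4, 7.0]
finger_gap: 0.0342
-1.1766581634808078 [-0.09486743  0.21345185 -0.03584056]
clock: 24.8
tcp_pos: [0.4825, -0.0607, 0.3559]
orientation: [0.0, -0.429, 0.903, -0.0]
wrist_force: [0.9, 0.1, -0.5]
finger_gap: 0.0852
[ 0.48252865 -0.06069148  0.35594081] [-2.90352474e-01  1.63708442e-01 -2.69724489e-01  1.13654751e+00
 -6.31433734e-05 -1.17666736e+00] [[-0.632, -0.775, 0.001], [-0.775, 0.632, -0.0], [-0.0, -0.001, -1.0]]
[ 0.72463815 -0.04564672  0.36016304] [-164.73584472 -178.06445506   -4.04176545]
[0.4302344  0.19461636 0.35986756] [-164.73584472  201.93554494   -4.04176545]
```

```bash
python3 -m crank '[[-41,-35,0,0,0,0,1],[-41,-35,0,0,0,0,1],[-41,-35,0,0,0,0,1],[-41,-35,0,0,0,0,1],[0,0,0,0,0,0,1],[0,0,0,0,0,0,1],[0,0,0,0,0,0,1],[0,0,0,0,0,0,1]]'
python3 snap.py C
python3 -m crank '[[0,50,0,0,0,0,1],[0,50,0,0,0,0,1],[0,50,0,0,0,0,1],[0,50,0,0,0,0,1],[0,50,0,0,0,0,1],[0,50,0,0,0,0,1],[0,0,0,0,0,0,1],[0,0,0,0,0,0,1]]'
python3 -m crank '[[0,0,0,0,0,0,1],[0,0,0,0,0,0,1],[0,0,0,0,0,0,1],[0,0,0,0,0,0,1],[0,0,0,0,0,0,1],[0,0,0,0,0,0,1],[0,0,0,0,0,0,1],[0,0,0,0,0,0,1]]'
python3 snap.py D 1
python3 -c "
import cv2,numpy as np
cv2.imwrite('pics/CD.png',cv2.resize(np.hstack([cv2.imread('pics/vC.png'),cv2.imread('pics/vD.png')]),(800,300)))"
```

```text
clock: 25.8
tcp_pos: [0.6936, -0.0224, 0.3568]
orientation: [0.0, -0.429, 0.904, -0.0]
wrist_force: [0.4, -0.3, -0.4]
finger_gap: 0.0854
clock: 26.85
tcp_pos: [0.4621, 0.1675, 0.3565]
orientation: [0.001, -0.429, 0.903, -0.0]
wrist_force: [1.0, -0.6, -0.1]
finger_gap: 0.0853
clock: 27.85
tcp_pos: [0.4621, 0.1676, 0.3557]
orientation: [0.0, -0.429, 0.903, -0.0]
wrist_force: [-0.3, 0.1, 0.7]
finger_gap: 0.0854
```

View pics/CD.png

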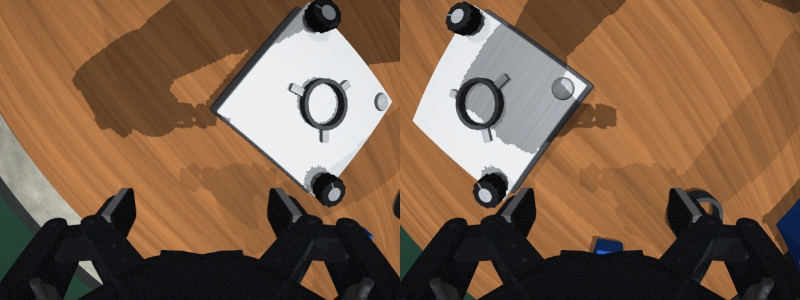

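```bash
python3 tiles.py pics/tC1.png pics/vC.png 470 0 490 275 320 145 560 130
python3 tiles.py pics/tD1.png pics/vD.png 60 0 105 280 0 165 245 105
python3 - <<'E'
import cv2,numpy as np
s=cv2.imread('pics/sceneD.png')
t=cv2.imread('pics/topD.png')
f=lambda im,x,y:cv2.resize(im[y:y+60,x:x+80],None,fx=5,fy=5,interpolation=2)
cv2.imwrite('pics/tC2.png',np.vstack([np.hstack([f(s,265,225),f(s,325,240)]),np.hstack([f(s,290,200),f(s,325,205)])]))
E
```

```text
(no output)
```

View pics/tC1.png

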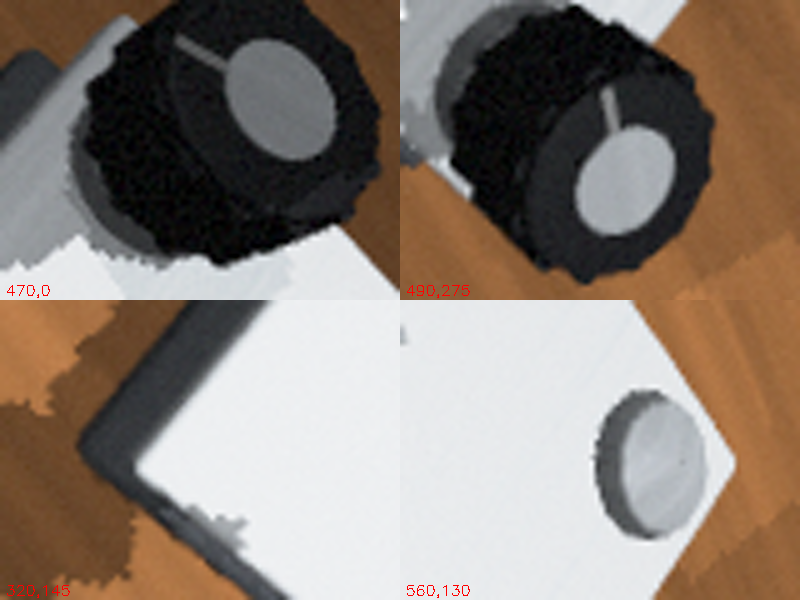

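View pics/tD1.png

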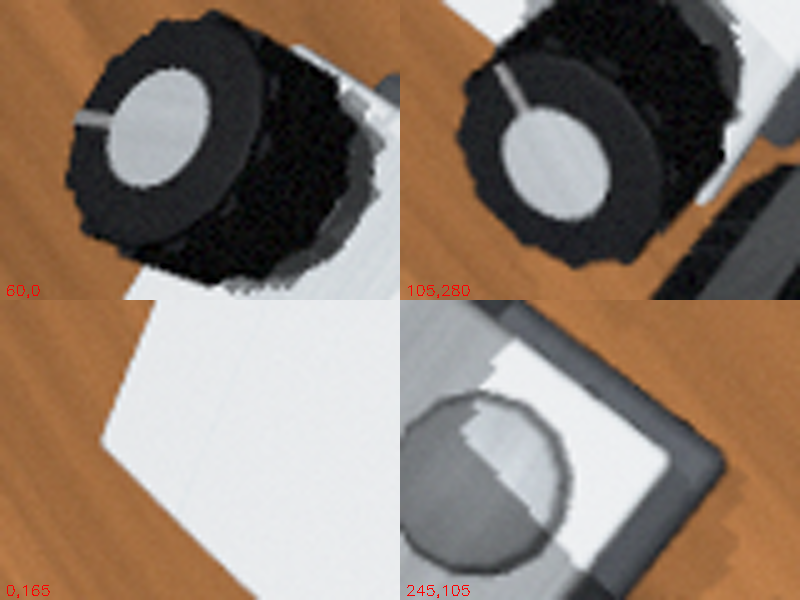

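View pics/tC2.png

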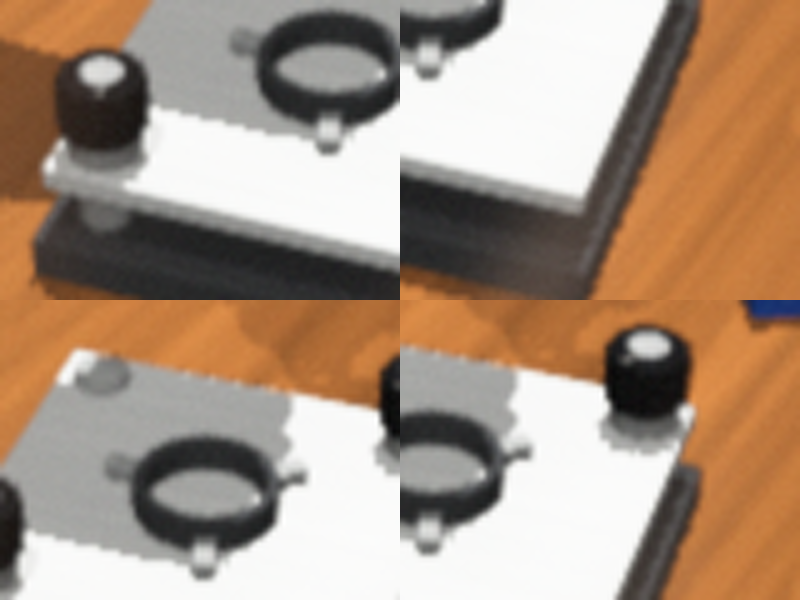

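```bash
cat > fit3.py <<'E'
from h import *
def W(k):
    c=dict(calibration('wrist'));c['extrinsics']=np.load(f'c{k}.npy');return c
V=[('wrist',W('C'),{'ca':(525.8,19.4),'cb':(534.8,310.6),'far':(346.6,177.6),'piv':(626.8,162)}),
('wrist',W('D'),{'ca':(91.2,25),'cb':(135.8,312.4),'far':(20,192.6),'piv':(298.4,136.6),'cornb':(165.4,320.6)}),
('scene',calibration('scene'),{'ca':(284.6,238.8),'cb':(374.2,213.6),'far':(360.6,279.6),'piv':(304.8,209.6),'corna':(273.8,257.6),'cornb':(382.6,226.6)})]
fit(V);print();fit(V,1);print();fit(V[:2],1);print();fit(V[:2],.2)
# direct triangulation of caps/corners from the two wrist views
for k in ['ca','cb','far','piv']: print(k,tri([ray('wrist',v[2][k],v[1]) for v in V[:2]]))
E
python3 fit3.py
```

```text
xy [0.4508 0.0855] yaw -77.91 tilt x,y up deg [-0.06 -0.05] sd [0.16 0.16] bias [ 0.   0.3 -0.3  0.3  0.2  0.8 -0.7  2.2]
knob to turn cw rad: a 0.06 b 0.05
wrist {'ca': [0.2, -0.1], 'cb': [-0.3, -0.3], 'far': [0.2, 0.2], 'piv': [-0.1, 0.1]}
wrist {'ca': [-0.0, -0.0], 'cb': [-0.2, -0.0], 'far': [0.2, 0.3], 'piv': [0.0, -0.1], 'cornb': [-0.0, -0.2]}
scene {'ca': [-0.0, -0.1], 'cb': [0.1, 0.2], 'far': [0.0, -0.6], 'piv': [0.0, 0.1], 'corna': [-0.9, 0.6], 'cornb': [0.8, -0.3]}
grip a [ 0.4823 -0.0612  0.0878]
grip b [0.5976 0.1169 0.0879]

xy [0.451  0.0856] yaw -77.92 tilt x,y up deg [-0.06 -0.02] sd [0.14 0.13] bias [ 0.1  0.1 -0.2  0.1  0.1  0.7 -0.7  2.2]
knob to turn cw rad: a 0.06 b 0.02
wrist {'ca': [0.2, -0.1], 'cb': [-0.3, -0.2], 'far': [0.2, 0.2], 'piv': [-0.1, 0.1]}
wrist {'ca': [-0.0, -0.0], 'cb': [-0.2, -0.0], 'far': [0.2, 0.3], 'piv': [0.0, -0.1], 'cornb': [-0.0, -0.2]}
scene {'ca': [-0.0, -0.1], 'cb': [0.1, 0.2], 'far': [0.0, -0.6], 'piv': [0.0, 0.1], 'corna': [-0.9, 0.6], 'cornb': [0.8, -0.3]}
grip a [ 0.4825 -0.0611  0.0878]
grip b [0.5977 0.117  0.0879]

xy [0.4512 0.0
[... 371 characters left out ...]
979 0.1169 0.0882]

xy [0.4511 0.0856] yaw -77.92 tilt x,y up deg [-0.03  0.09] sd [0.13 0.12] bias [ 0.1  0.  -0.  -0.  -0.7  2.1]
knob to turn cw rad: a 0.04 b -0.09
wrist {'ca': [0.1, -0.2], 'cb': [-0.2, -0.2], 'far': [0.0, 0.2], 'piv': [-0.2, 0.1]}
wrist {'ca': [0.2, -0.1], 'cb': [-0.2, 0.0], 'far': [0.1, 0.3], 'piv': [0.1, -0.1], 'cornb': [-0.0, -0.0]}
grip a [ 0.4825 -0.0611  0.0879]
grip b [0.5978 0.1169 0.0882]
ca (array([ 0.48261549, -0.06109786,  0.10012236]), array([0.1, 0.1]))
cb (array([0.59761225, 0.11705929, 0.10053195]), array([0.1, 0.1]))
far (array([ 0.65197393, -0.04474123,  0.05829045]), array([0.1, 0.1]))
piv (array([0.42825009, 0.10037298, 0.05839406]), array([0., 0.]))
```

```bash
python3 -m crank '[[40,0,0,0,0,10.6,1],[0,0,0,0,0,10.6,1],[0,0,0,0,0,10.6,1],[0,0,0,0,0,10.6,1],[0,0,0,0,0,10.6,1],[0,0,0,0,0,10.6,1],[0,0,0,0,0,10.6,1],[0,0,0,0,0,10.6,1]]'
python3 -m crank '[[0,0,0,0,0,10.6,1],[0,0,0,0,0,10.6,1],[0,0,0,0,0,10.6,1],[0,0,0,0,0,10.6,1],[0,0,0,0,0,10.6,1],[0,0,0,0,0,10.6,1],[0,0,0,0,0,10.6,1],[0,0,0,0,0,10.6,1]]'
python3 -m crank '[[-39,0,0,0,0,10.4,1],[-40,0,0,0,0,0,1],[0,0,0,0,0,0,1],[0,0,0,0,0,0,1],[0,0,0,0,0,0,1],[0,0,0,0,0,0,1],[0,0,0,0,0,0,1],[0,0,0,0,0,0,1]]'
python3 snap.py F
python3 -m crank '[[0,50,0,0,0,0,1],[0,50,0,0,0,0,1],[0,50,0,0,0,0,1],[0,50,0,0,0,0,1],[0,50,0,0,0,0,1],[0,50,0,0,0,0,1],[0,0,0,0,0,0,1],[0,0,0,0,0,0,1]]'
python3 -m crank '[[0,0,0,0,0,0,1],[0,0,0,0,0,0,1],[0,0,0,0,0,0,1],[0,0,0,0,0,0,1],[0,0,0,0,0,0,1],[0,0,0,0,0,0,1],[0,0,0,0,0,0,1],[0,0,0,0,0,0,1]]'
python3 snap.py G 1
python3 -c "
import cv2,numpy as np
cv2.imwrite('pics/FG.png',cv2.resize(np.hstack([cv2.imread('pics/vF.png'),cv2.imread('pics/vG.png')]),(800,300)))"
```

```text
clock: 29.0
tcp_pos: [0.4368, 0.1366, 0.3557]
orientation: [0.0, 0.295, 0.955, -0.0]
wrist_force: [0.2, -0.4, 0.5]
finger_gap: 0.0855
clock: 30.0
tcp_pos: [0.4368, 0.1366, 0.3557]
orientation: [0.0, 0.862, 0.506, 0.0]
wrist_force: [0.6, 0.1, -0.7]
finger_gap: 0.0857
clock: 31.0
tcp_pos: [0.3929, 0.0716, 0.3556]
orientation: [-0.0, 0.903, 0.429, -0.0]
wrist_force: [-0.8, 0.0, 0.7]
finger_gap: 0.0853
clock: 32.05
tcp_pos: [0.6248, -0.1182, 0.355]
orientation: [-0.001, 0.903, 0.429, -0.001]
wrist_force: [0.0, -0.0, -0.2]
finger_gap: 0.0851
clock: 33.05
tcp_pos: [0.6252, -0.1183, 0.3557]
orientation: [0.0, 0.903, 0.429, -0.0]
wrist_force: [-0.8, 0.3, 0.8]
finger_gap: 0.0855
```

View pics/FG.png

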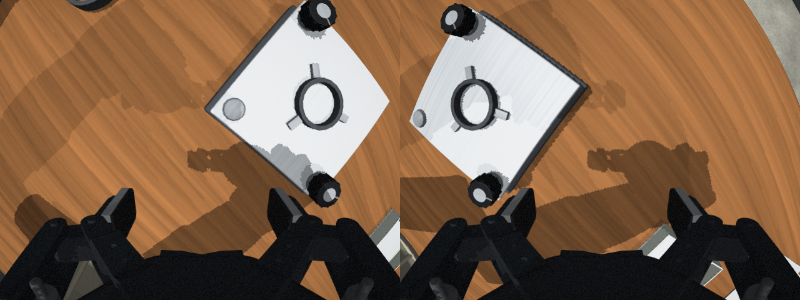

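```bash
python3 tiles.py pics/tF.png pics/vF.png 480 0 490 275 310 145 560 130
python3 tiles.py pics/tG.png pics/vG.png 60 0 100 275 0 165 245 105
```

```text
(no output)
```

View pics/tF.png

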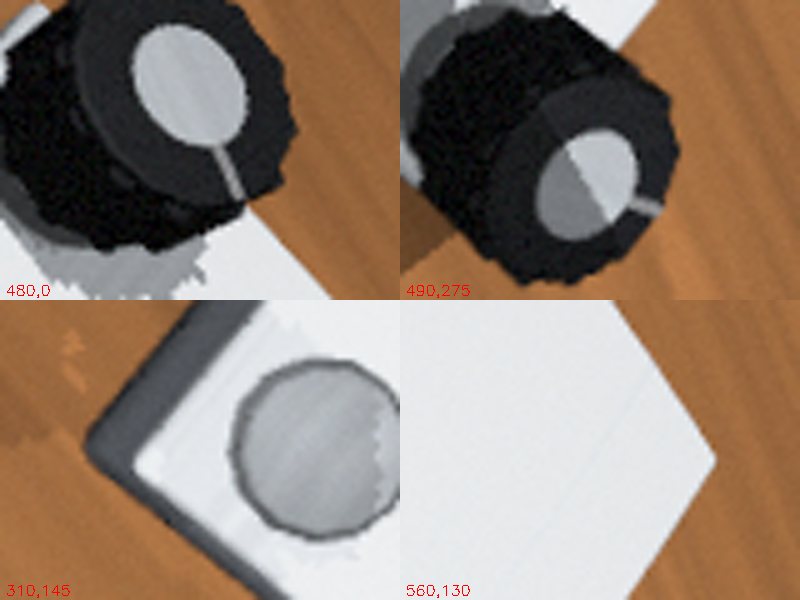

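View pics/tG.png

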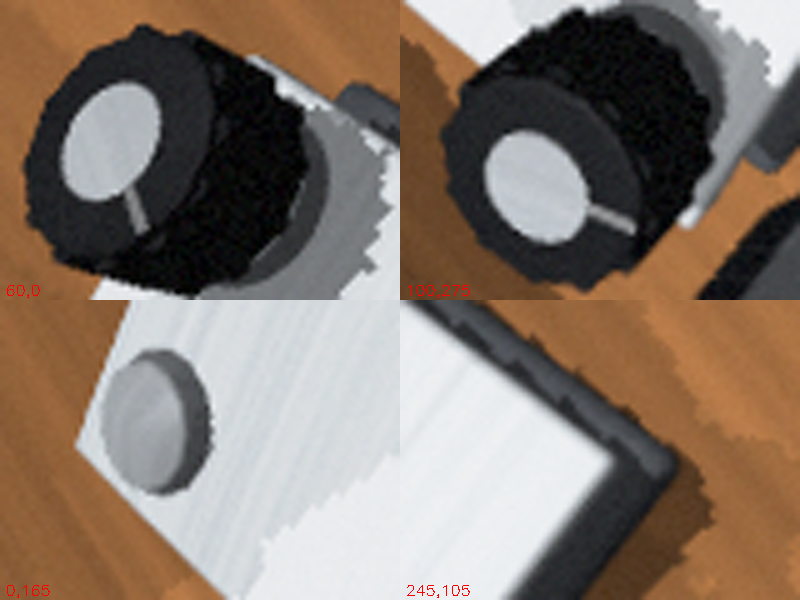

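View pics/topG.png

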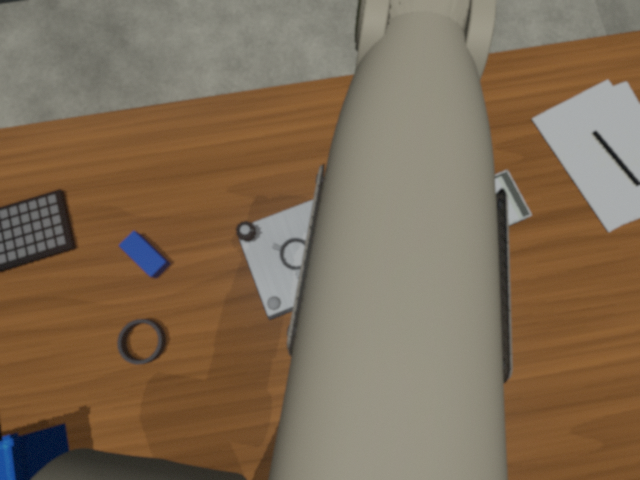

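```bash
cat >> fit3.py <<'E'
print('---- F,G')
U=[('wrist',W('F'),{'cb':(517.4,16.8),'ca':(527,311.6),'piv':(336.6,177.6),'far':(622.8,161.6)}),
('wrist',W('G'),{'cb':(81.8,28),'ca':(127,311.8),'piv':(15,193.6),'far':(287,136.6),'corna':(157.2,319.6)})]
fit(U,1);fit(V[:2]+U,1);fit(V+U,3)
for k in ['ca','cb','far','piv']: print(k,tri([ray('wrist',v[2][k],v[1]) for v in U]),tri([ray('wrist',v[2][k],v[1]) for v in U+V[:2]]))
E
python3 fit3.py | sed -n '/----/,$p'
```

```text
---- F,G
xy [0.4516 0.0855] yaw -77.87 tilt x,y up deg [0.01 0.17] sd [0.15 0.16] bias [ 0.   0.4 -0.4 -0.  -0.8  1.7]
knob to turn cw rad: a -0.01 b -0.18
wrist {'cb': [0.2, -0.1], 'ca': [-0.2, -0.1], 'piv': [-0.0, 0.2], 'far': [0.1, -0.2]}
wrist {'cb': [0.1, -0.2], 'ca': [-0.1, -0.1], 'piv': [0.1, 0.0], 'far': [-0.2, 0.1], 'corna': [0.1, 0.2]}
grip a [ 0.483  -0.0611  0.088 ]
grip b [0.5981 0.117  0.0884]
xy [0.4513 0.0856] yaw -77.9 tilt x,y up deg [-0.03  0.11] sd [0.11 0.11] bias [ 0.3 -0.1  0.  -0.2  0.2  0.2 -0.2 -0.2 -0.7  1.9]
knob to turn cw rad: a 0.03 b -0.12
wrist {'ca': [0.1, -0.1], 'cb': [-0.2, -0.3], 'far': [0.1, 0.4], 'piv': [-0.1, 0.0]}
wrist {'ca': [0.2, 0.0], 'cb': [-0.1, -0.1], 'far': [0.0, 0.3], 'piv': [-0.1, -0.1], 'cornb': [-0.1, -0.1]}
wrist {'cb': [0.3, -0.1], 'ca': [-0.1, 0.0], 'piv': [-0.2, 0.2], 'far': [-0.0, -0.1]}
wrist {'cb': [0.1, -0.2], 'ca': [-0.2, -0.1], 'piv': [0.0, -0.0], 'far': [-0.1, 0.2], 'corna': [0.1, 0.2]}
grip a [ 0.4827 -0.0611  0.0879]
grip b [0.5979 0.117  0.0883]
xy [0.4512 0.0857] yaw -77.9 tilt x,y up deg [-0.04  0.04] sd [0.11 0.11]
[... 566 characters left out ...]
.0, -0.0], 'far': [-0.1, 0.2], 'corna': [0.1, 0.1]}
grip a [ 0.4826 -0.0611  0.0879]
grip b [0.5979 0.1171 0.0881]
ca (array([ 0.48284526, -0.06111075,  0.10015117]), array([0.1, 0.1])) (array([ 0.48272821, -0.06110758,  0.10013063]), array([0.1, 0.2, 0.1, 0.2]))
cb (array([0.59768072, 0.11696658, 0.10037108]), array([0.2, 0.2])) (array([0.597647  , 0.11701349, 0.10045332]), array([0.2, 0.1, 0.2, 0.1]))
far (array([ 0.65229181, -0.04443843,  0.05867072]), array([0.3, 0.3])) (array([ 0.65213772, -0.0445968 ,  0.05845287]), array([0.2, 0.5, 0.2, 0.3]))
piv (array([0.42871783, 0.10031789, 0.05858007]), array([0.1, 0.1])) (array([0.42847376, 0.10034754, 0.05846598]), array([0.2, 0.2, 0.2, 0.2]))
```

Two opposed pairs of views agree that the plate is level within about 0.15°. Nothing is gripped, and the bystanders look unmoved, so I'm handing in.

```bash
python3 -c "
from workcell import *
s=get_state();print(s['clock'],s['wrist_force']);print(hand_in())"
```

```text
33.2 [-0.05221138 -0.67407193  1.14953387]
the job is handed in; nothing more can be done
None
```

I levelled the plate and handed the job in at 33.2 s. My last measurements put it at about −0.04° along x and +0.04° to +0.17° along y, each uncertain by about 0.15°. The limit is 0.5°.

**What I did:** I turned knob b about 2.07 rad clockwise. I turned knob a about 2.43 rad counter-clockwise, measured the plate, and turned it another 0.40 rad the same way. Then I let go and raised the arm clear.

**Final checks:**
- **Heights:** The plate's pivot corner and opposite corner both came out at 58.5 mm, against 58 mm expected. The two knob caps were at 100.1 and 100.5 mm.
- **Agreement between views:** The two opposed pairs of wrist views and the scene camera agreed on the tilt to about 0.2°.
- **Mismatches:** The knob caps sit about 2 mm higher than I assumed, so I left their height free in the fit. Before I turned anything, the first overhead wrist view gave a poor tilt reading on its own, so I did not rely on it.
- **Screw play:** I could not feel the play through the wrist torque, so the levelling is judged only by how the plate looked in the images.
- **Other objects:** The last overhead picture shows the block and spare ring where they started. The arm hid most of the tray, and its visible corner has not moved.

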